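# Dress the tilting shoe stand on the souvenir-shop counter

## Task

A sunglasses case has been left half under the tilted board of the shoe stand: first put the case in the shallow wooden tray, then swing the stand's ball-ended lever back until the board lies fully flat. Next stand the loose wooden clog sole-down along the middle of the flat board, its toe pointing to the board's raised lip, and let go of it. Last, swing the lever up to the 30-degree mark (the third of the four marks, counting the flat one as first) and leave it there with the clog still standing on the board, without disturbing the other goods on the counter.

Things in the scene. Friction and masses are not known exactly. Their poses are not given: they have to be found in the camera images.
- stand: Fixed aluminium base of the shoe stand. Origin on the counter under the middle of the flat board; x points to hinge and lip, y along the hinge, z up. Base plate 5 mm thick, x 0 to 105, y -146 to 70 mm. Lever in the plane y = -140 mm; beside it (y = -128 to -108 mm, up to 114 mm high) a quadrant plate with four black marks: 0 (flat), 15, 30 and 45 degrees.
- lever (a joint): Hinge of board and lever (one rigid piece). Value in rad = tilt of the board: 0 flat (a stop), 0.87 other stop; marks at 0, 0.262, 0.524, 0.785. Grows as the lever swings to the stand's +x, raising the board's free edge (the one away from the lip). Stiff: 0.4 N m of friction (3 N at the ball, 4 to 6 N with the clog on); stays where it is left.
- lever_ball (a point): Centre of the black 32 mm ball on the end of the lever (10 mm steel rod), 130 mm from the hinge axis. In the stand's frame: x = 75 + 130 sin(q - 0.46), y = -140, z = 22 + 130 cos(q - 0.46) mm, q the joint value (upright at q = 0.46). Can be pinched from above, fingers closing along the stand's y, and led along its arc.
- lever_hinge (a point): Point of the hinge axis under the middle of the lip, 75 mm in the stand's +x from its origin and 22 mm above the counter; the axis runs along the stand's y.
- board_mid (a point): Centre of the top face of the wooden board (150 mm from lip edge to free edge, 110 wide, 8 thick). Its frame turns with the board: x towards the lip, y along the hinge, z out of the top face. Flat, the top face is 26 mm above the counter. The lip along the hinge edge stands 18 mm above the top face, its inner face at x = +69 mm.
- case: Black closed sunglasses case, a rounded box 140 mm long (x), 56 wide (y), 44 high, 0.1 to 0.2 kg, on the counter with its +x end under the board and the rest sticking out at the board's free edge, away from the lip. It keeps the board from going flat; lifted straight up its end catches the board. Origin: centre of its underside.
- tray: Shallow open plywood tray, fixed, 220 mm (x) by 150 mm (y), 32 high, walls and floor 6 mm. Origin: centre of its underside.
- clog: Loose wooden clog 130 mm long, 50 mm wide, about 50 high, 0.1 to 0.23 kg; heel half hollow, toe half solid. Origin: centre of its sole's underside; x points to the toe, z up. Best grip: across the 50 mm solid instep, 15 mm from the origin towards the toe, 28 mm above the sole.
- clog_toe (a point): Tip of the clog's toe, 65 mm along its x from its origin, 24.5 mm above the sole.
- mug: Blue mug, 76 mm wide, 90 high, not to be disturbed. Origin: centre of underside.
- turtle: Carved wooden turtle, 115 mm long, 42 high, not to be disturbed. Origin: centre of underside.
- lotion: White bottle, 54 mm wide, 150 high, not to be disturbed. Origin: centre of underside.
- postcards: Stack of postcards 105 by 150 mm, 30 high, not to be disturbed. Origin: centre of underside.
- sandal: Flat sandal 200 by 70 mm, 45 high, not to be disturbed. Origin: centre of underside.
- jar: Green glass jar, 70 mm wide, 85 high, not to be disturbed. Origin: centre of underside.
Not all that is in view belongs to the job. What is shaped like the case but purple is not meant.

How it is judged:
By the outcome, as a careful person would: the job done as asked, in the order asked, and still so for the second after the job is handed in, with the robot touching nothing.
It also fails if it takes over 72 s, if anything falls off the work surface, if the arm or the gripper's body presses on something with over 40 N, if the wrist force passes 120 N, or if a joint passes its speed limit or range.

## Robot

A 6-joint arm with a two-finger parallel gripper is mounted at the origin on the work surface. World frame = base frame: x ahead of the robot, y to its left, z up, the work surface at z = 0. Lengths are in mm, angles in degrees, forces in N, time in s.
With the tool pointing down it reaches from about 350 to 850 mm from the base axis. Payload 8.1 kg.
Tool frame: the origin (TCP) lies midway between the tips of the shut fingers; the grasp point (between the pads) lies 19 mm behind it (r.pinch_z is the distance from the TCP to the grasp point, in mm); z points along the fingers, y is the line along which they close (so a half turn about z gives the same grasp; the last joint's range is limited). The gripper opens to 85 mm and grips with 20 to 120 N. Pads are 22 mm wide; open, the fingers measure 114 mm over their backs; the gripper's body (76 mm by 85 mm) begins 54 mm behind the grasp point. The pads swing forward as they close: fully open they stand 13 mm farther back than shut.
Start: joints at [-73.075, 7.471, 85.268, -0, 87.261, -4.893], TCP at [223.018, -557.017, 206.692] pointing down, gripper open.
Joint ranges: [-169.43, 169.43], [-51.17, 129.36], [1.28, 143.12], [-76.62, 256.62], [0, 156.53], [-152.29, 152.29]. Speed limits (degrees/s): [136.94, 136.94, 159.86, 180, 180, 180].

## Interface

Orientations are given as [roll, pitch, yaw] about the fixed x, y, z axes, in that order (R = Rz(yaw) Ry(pitch) Rx(roll)).
In Python, from bench import r gives the robot as it stands.
- The arm moves only by the shell command python3 -m jog 'ROWS' [OPENING] [FORCE]. ROWS is JSON, one flat list of numbers, 6 for each row, row after row: the shift along the tool's x, y, z in m, then the turn, a rotation vector about the tool's x, y, z in rad. A call has 1 to 8 rows; each row is the pose to reach, as a shift and turn from the pose commanded when the call began, along the tool's axes at that moment; what a row does not reach only later rows make up. A row lasts 1/8 s, in which the tool goes at most 62.5 mm and 10.7 degrees, less where a joint would pass 70% of its speed; a pose out of reach is approached as far as the arm can. A call with a gripper value outside its range is refused whole. OPENING is the opening, from -1 (shut) to 1 (fully open), set as the call begins (- or left out, the last holds). The fingers move at their own pace and stop on an object; FORCE is the grip in N (left out, the last holds). Time passes only in rows, so rows that repeat a pose let the fingers close. It gives the time, the measured TCP pose, the force, the opening and the grip force at its end, in the units of the state.
- r.sense(): the state, without advancing time (a new reading comes with each control period).
- r.snapshot(name): name is "scene" or "top" or "wrist"; returns a dict with "pixels" (400x640x3 uint8, red, green, blue), "range_z" (400x640 float32, mm along the optical axis (not along the pixel's ray), 0 where there is no reading), "K" (3x3 intrinsics, pixels), "rvec" (rotation vector, rad) and "tvec" (3), from world to camera coordinates, as OpenCV has them. Camera axes: x right, y down, z forward; pixel columns grow to the right and rows downward; lengths in mm; the calibration is good to about 2 mm. The wrist camera is an equidistant fisheye: a pixel r from the principal point sees the ray r / f radians off the axis. A picture is of the moment at which its call begins.
- r.hand_in(): hands the job in; it is judged then, once.
Trained networks look in a picture, given as the dict that the camera call returned (one of the last four; its "shot" number tells which), for a name from the list of things; names that differ only in an ending like _2 or _b are one class to them, and where a whole thing is asked for, a point or a joint stands for the part that bears it (a point fixed in the world has none). Each returns a list of dicts, best first, with "score" (0 to 1); they miss things now and then, are a little off and sometimes report something else, mostly with a low value. They report only what shows in the picture. A call takes as long as a camera call. They do not tell look-alikes from the thing itself.
- r.look_for(picture, target): "bbox" ([left, top, right, bottom] in pixels, round what is visible of it).
- r.outline_of(picture, target): "region" (400x640 bool, what is visible of it) and "bbox" ([left, top, right, bottom] in pixels, round what is visible of it).
The state is a dict: "time": time; "joint_pos": joint angles; "qd": joint speeds; "joint_efforts": joint torques, N m; "tool_pos": TCP position; "tcp_rot": TCP orientation; "ft_force": force on the tool from outside, world axes, zero at the start; "wrist_torque": the same for the moment, N m; "finger_gap": finger opening in mm; "grip_force": force on a finger pad.
Only numpy, scipy, OpenCV 4.12 (cv2) and the standard library are available. Lean on these libraries where they do the work, as an engineer would, in place of code of your own. Each camera call takes 0.05 s, during which the arm holds its last target. There are 200 camera calls.

## Working session

There is one attempt and no reset: what is moved stays moved. The work goes in short steps, Python scripts to look and compute and a shell command to move; the robot and the scene stay as the last step left them, time stands still between calls to the robot, and variables do not carry over. Pictures are saved under pics/ and viewed, at most 10 in all, crops included, and the job is handed in when it is done.

```bash
ls; mkdir -p pics
python3 - <<'E'
from bench import r
import cv2,pickle
s=r.sense();print(s)
for n in("scene","top","wrist"):
    p=r.snapshot(n);pickle.dump(p,open(f"{n}0.pkl","wb"))
    cv2.imwrite(f"pics/{n}0.png",p["pixels"][:,:,::-1]);print(n,p["K"].tolist(),p["rvec"],p["tvec"])
    for t in["case","clog","tray","lever_ball","stand","board_mid","clog_toe"]:
        print(t,[(round(d["score"],2),[round(float(x)) for x in d["bbox"]]) for d in r.look_for(p,t)][:3])
E
```

```text
pics
{'time': 0.0, 'joint_pos': array([-7.30766014e+01,  7.51337531e+00,  8.53302056e+01,  2.02935905e-04,
        8.72618267e+01, -4.89317958e+00]), 'qd': array([ 0.05234373,  0.05412169, -0.03386382, -0.06817342, -0.01899802,
        0.07538976]), 'joint_efforts': array([-8.16123211e-04, -5.69395566e+01, -5.00554097e+01, -4.14234119e-04,
        1.42987934e-02,  1.15494583e-05]), 'tool_pos': array([ 222.82737389, -556.44229349,  205.65366446]), 'tcp_rot': array([-1.79894994e+02, -9.19302860e-03,  2.18165599e+01]), 'ft_force': array([ 0.76101295, -1.26338628,  0.43385526]), 'wrist_torque': array([ 0.02152537, -0.02195381, -0.00370868]), 'grip_force': 0.0, 'finger_gap': 85.42463954241795}
scene [[464.5544390077414, 0.0, 323.1947686037677], [0.0, 464.5544390077414, 195.63144033971724], [0.0, 0.0, 1.0]] [ 2.26406063  1.2322757  -0.39461592] [-295.73246628 -306.98001537 1864.72778143]
case [(0.83, [316, 128, 354, 151]), (0.67, [205, 221, 278, 296]), (0.55, [317, 165, 340, 188])]
clog [(0.58, [376, 152, 412, 182])]
tray [(0.75, [318, 175, 372, 240]), (0.58, [202, 219, 276, 296])]
lever_b
[... 245 characters left out ...]
49255767306, 194.84502658295568], [0.0, 0.0, 1.0]] [ 2.14933404 -2.05115348  0.22004303] [  -9.19772671  550.51828833 1673.89310451]
case [(0.93, [241, 257, 282, 276]), (0.7, [285, 197, 303, 240])]
clog [(0.85, [224, 185, 248, 219])]
tray [(0.85, [385, 174, 433, 238])]
lever_ball [(0.79, [286, 155, 351, 197])]
stand [(0.91, [285, 157, 352, 200])]
board_mid [(0.63, [287, 155, 352, 196])]
clog_toe [(0.61, [227, 188, 249, 219])]
wrist [[309.70691628693146, 0.0, 323.6852411822785], [0.0, 309.70691628693146, 200.89049351326744], [0.0, 0.0, 1.0]] [-2.36463498  1.59793316  0.26880949] [-599.89571609  -42.67247492  380.66868215]
case []
clog []
tray []
lever_ball []
stand []
board_mid []
clog_toe []
```

Run:
```python
import cv2
a=cv2.imread("pics/top0.png")[130:300,190:460];cv2.imwrite("pics/topc.png",cv2.resize(a,(800,504),interpolation=cv2.INTER_CUBIC))
a=cv2.imread("pics/scene0.png")[100:310,190:470];cv2.imwrite("pics/scenec.png",cv2.resize(a,(800,600),interpolation=cv2.INTER_CUBIC))
```

```text
(no output)
```

View pics/topc.png

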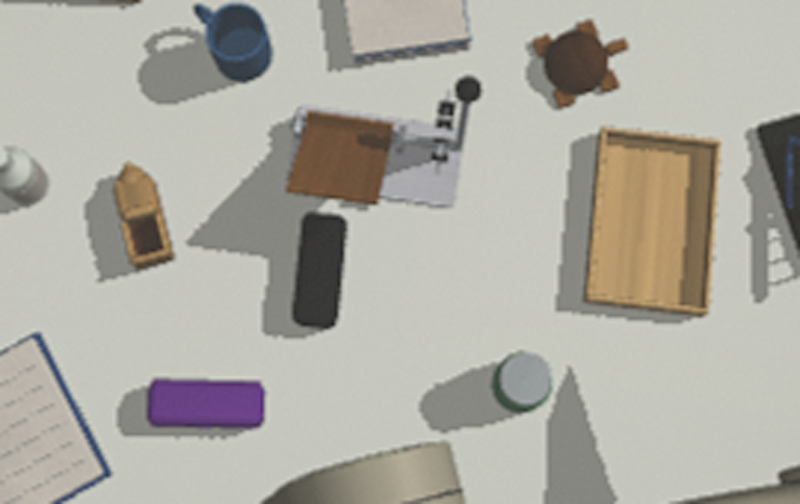

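View pics/scenec.png

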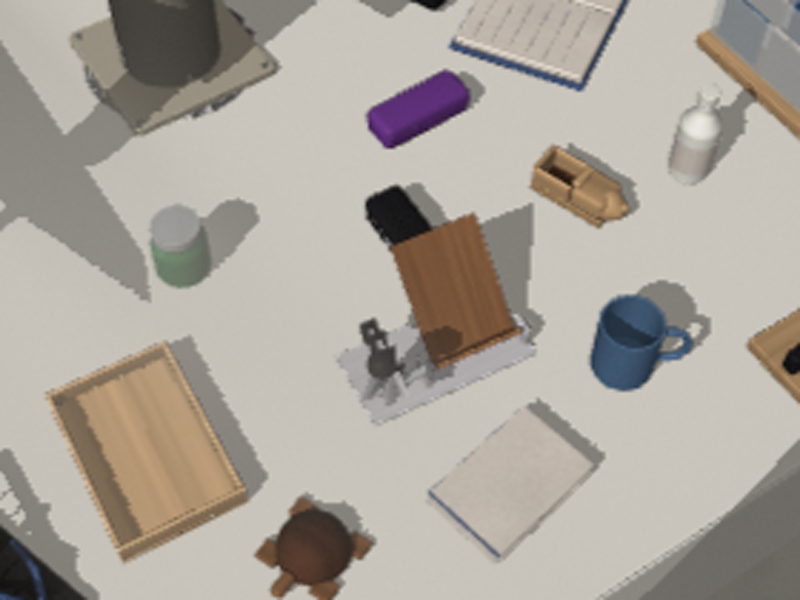

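The top crop shows the black case at crop (320,270), full-frame about (298,221). The board is at (340,158), its lip on the image-up side (world +x), and the ball is at (468,90). The clog is at (145,215) with its toe up, and the tray at (652,222). The purple look-alike is at (205,403). The scene view agrees with this.

```bash
cat > h.py <<'E'
import numpy as np,cv2,pickle
def cloud(p,fish=False):
    v,u=np.mgrid[0:400,0:640].astype(float);K=p["K"];z=p["range_z"].astype(float)
    x=(u-K[0,2])/K[0,0];y=(v-K[1,2])/K[1,1]
    if fish:
        t=np.hypot(x,y);k=np.where(t>1e-6,np.tan(np.minimum(t,1.5))/np.maximum(t,1e-9),1);x,y=x*k,y*k
    P=np.stack([x*z,y*z,z],-1)
    R,_=cv2.Rodrigues(np.array(p["rvec"]));W=(P-np.array(p["tvec"]).ravel())@R
    W[z<=0]=np.nan;return W
def hsv(p):return cv2.cvtColor(p["pixels"],cv2.COLOR_RGB2HSV).astype(int)
def rect(xy):
    c,s,a=cv2.minAreaRect(xy.astype(np.float32));return np.round(c,1),np.round(s,1),round(a,1),np.round(cv2.boxPoints((c,s,a)),0).tolist()
E
python3 - <<'E'
from h import *
def go(n,boxes):
    p=pickle.load(open(n+"0.pkl","rb"));W=cloud(p);H=hsv(p);print(n)
    for t,(l,tp,rr,b) in boxes.items():
        m=np.zeros((400,640),bool);m[tp:b,l:rr]=1;m&=np.isfinite(W[...,2])
        if t=="case":m&=(H[...,2]<75)&(W[...,2]>25)
        if t=="ball":m&=(H[...,2]<90)&(W[...,2]>115)
        if t=="board":m&=(H[...,1]>90)&(W[...,2]>25)
        if t in("clog","tray","mug","lotion","jar"):m&=(W[...,2]>12)
        if t=="plate":m&=(W[...,2]>3.)&(W[...,2]<9)
        Q=W[m]
        if len(Q)<5:print(t,len(Q));continue
        print(t,len(Q),"z",np.percentile(Q[:,2],[2,50,98]).round(1),"mean",Q.mean(0).round(1),"rect",*rect(Q[:,:2]))
        if t=="board":
            c=np.median(Q,0);k=np.ones(len(Q),bool)
            for i in range(5):
                c=Q[k].mean(0);nn=np.linalg.svd(Q[k]-c)[2][2];nn*=np.sign(nn[2]);k=abs((Q-c)@nn)<4
            print("  n",nn,"c",c,"q",np.arccos(nn[2]),"yaw x",np.degrees(np.arctan2(nn[1],nn[0])),k.sum())
C=lambda a:[int(a[0]/2.963+190),int(a[1]/2.963+130),int(a[2]/2.963+190),int(a[3]/2.963+130)]
D=lambda a:[int(a[0]/2.857+190),int(a[1]/2.857+100),int(a[2]/2.857+190),int(a[3]/2.857+100)]
go("top",dict(case=C([280,205,360,340]),ball=C([450,70,490,110]),board=C([280,100,398,210]),clog=C([100,150,180,280]),tray=C([570,115,730,325]),mug=C([190,0,280,85]),lotion=C([0,140,55,215]),jar=C([485,340,560,420])))
go("scene",dict(case=D([360,180,435,250]),ball=D([360,340,400,385]),board=D([385,205,525,375]),clog=D([520,140,640,230])))
E
```

```text
top
case 532 z [32.6 44.1 54. ] mean [454.2  97.5  43.9] rect [455.6  97.8] [ 52.5 134.6] 87.9 [[387.0, 74.0], [522.0, 69.0], [524.0, 122.0], [389.0, 127.0]]
ball 54 z [126.1 159.7 167.7] mean [656.4 -70.  157.4] rect [656.2 -70.3] [25.3 27.4] 61.0 [[638.0, -75.0], [662.0, -88.0], [674.0, -66.0], [650.0, -53.0]]
board 762 z [ 30.3  80.6 131.5] mean [585.9  78.2  80.2] rect [588.3  76.7] [106.3 124.1] 84.1 [[521.0, 30.0], [645.0, 17.0], [656.0, 123.0], [532.0, 136.0]]
  n [ 0.67712333 -0.07590456  0.73194432] c [580.80982433  79.0894821   83.97456616] q 0.7496251647173954 yaw x -6.3960731972565785 619
clog 455 z [13.2 42.6 57.2] mean [513.  322.9  38. ] rect [524.1 341. ] [148.3  89.8] 13.1 [[442.0, 368.0], [462.0, 280.0], [606.0, 314.0], [586.0, 401.0]]
tray 781 z [12.2 23.7 40.1] mean [ 541.8 -312.2   23.8] rect [ 557.8 -311.6] [155.  257.2] 85.6 [[424.0, -379.0], [680.0, -399.0], [692.0, -244.0], [436.0, -224.0]]
mug 377 z [13.2 61.2 96. ] mean [741.7 219.7  58.3] rect [741.2 226.3] [85.7 96.2] 3.0 [[696.0, 272.0], [701.0, 176.0], [786.0, 180.0], [781.0, 276.0]]
lotion 242 z [ 13.6
[... 368 characters left out ...]
63.9  88.5] [ 60.1 143.8] 76.9 [[387.0, 76.0], [527.0, 43.0], [541.0, 102.0], [401.0, 134.0]]
ball 83 z [143.7 157.2 165.5] mean [665.3 -75.8 156.5] rect [662.4 -74.8] [25.9 29.3] 75.1 [[645.0, -84.0], [673.0, -91.0], [680.0, -66.0], [652.0, -59.0]]
board 1415 z [ 30.8  76.3 127.2] mean [586.9  73.6  77.2] rect [560.8  77.7] [110.1 188. ] 83.6 [[461.0, 34.0], [648.0, 13.0], [660.0, 122.0], [474.0, 143.0]]
  n [ 0.68074103 -0.06808093  0.72935358] c [583.16972067  74.58464436  80.16106906] q 0.7534197268152383 yaw x -5.711161658896409 1022
clog 510 z [13.9 39.6 53.7] mean [518.8 316.   36.1] rect [521.3 321.5] [130.6  57.7] 19.6 [[450.0, 327.0], [469.0, 272.0], [592.0, 316.0], [573.0, 371.0]]
```

```bash
cat >> h.py <<'E'
from scipy.spatial.transform import Rotation as Ro
def delta(x,y,z,yaw,pose=None):
    from bench import r
    s=r.sense();R=Ro.from_euler("xyz",s["tcp_rot"],degrees=True)
    T=Ro.from_euler("xyz",[180,0,yaw],degrees=True)
    d=R.inv().apply(np.array([x,y,z])-s["tool_pos"])/1000
    return d.round(4).tolist(),(R.inv()*T).as_rotvec().round(3).tolist()
def raypt(p,u,v,z,fish=False):
    K=p["K"];x=(u-K[0,2])/K[0,0];y=(v-K[1,2])/K[1,1]
    if fish:
        t=np.hypot(x,y);k=np.tan(t)/max(t,1e-9);x*=k;y*=k
    R,_=cv2.Rodrigues(np.array(p["rvec"]));o=-R.T@np.array(p["tvec"]).ravel();d=R.T@np.array([x,y,1.])
    return (o+d*(z-o[2])/d[2]).round(1)
def proj(p,X,fish=False):
    R,_=cv2.Rodrigues(np.array(p["rvec"]));c=R@np.array(X,float)+np.array(p["tvec"]).ravel();K=p["K"]
    x,y=c[:2]/c[2]
    if fish:
        t=np.hypot(x,y);k=np.arctan(t)/max(t,1e-9);x*=k;y*=k
    return K[0,0]*x+K[0,2],K[1,1]*y+K[1,2]
E
python3 - <<'E'
from h import *
p=pickle.load(open("top0.pkl","rb"))
c=[(605,130),(718,142),(705,312),(588,300)]
P=[raypt(p,a/2.963+190,b/2.963+130,32) for a,b in c];print(P,np.mean(P,0))
print("clog toe,heel", [raypt(p,a/2.963+190,b/2.963+130,z) for a,b,z in[(128,165,25),(133,268,50),(172,258,50)]])
print("ball",raypt(p,468/2.963+190,90/2.963+130,147))
q=pickle.load(open("scene0.pkl","rb"));print("ball",raypt(q,381/2.857+190,362/2.857+100,147))
print("stand plate corner", raypt(p,455/2.963+190,206/2.963+130,5))
print(delta(430,98,230,-3), delta(330,-250,230,-3))
w=pickle.load(open("wrist0.pkl","rb"));R,_=cv2.Rodrigues(np.array(w["rvec"]));print("cam",-R.T@w["tvec"],R[2])
E
```

```text
[array([ 648.9, -250.7,   32. ]), array([ 639.8, -391.8,   32. ]), array([ 425.3, -375.3,   32. ]), array([ 433.3, -233. ,   32. ])] [ 536.825 -312.7     32.   ]
clog toe,heel [array([578.1, 344.1,  25. ]), array([444.1, 321.7,  50. ]), array([458.6, 275.3,  50. ])]
ball [658.5 -73.  147. ]
ball [660.  -72.4 147. ]
stand plate corner [548.8 -67.6   5. ]
([0.4356, -0.5312, -0.0233], [0.0, -0.0, 0.433]) ([0.2134, -0.2453, -0.0233], [0.0, -0.0, 0.433])
cam [ 301.72301459 -525.43175546  373.48246101] [-0.30319275 -0.1214463  -0.94515869]
```

```bash
python3 -m jog '[0.04,-0.05,-0.023,0,0,0.1,0.08,-0.1,-0.023,0,0,0.25,0.12,-0.148,-0.023,0,0,0.4,0.16,-0.196,-0.023,0,0,0.433,0.2,-0.244,-0.023,0,0,0.433,0.24,-0.292,-0.023,0,0,0.433,0.28,-0.34,-0.023,0,0,0.433,0.32,-0.388,-0.023,0,0,0.433]' 1; python3 -c "
from h import *
print(delta(430,98,230,-3))"
```

```text
time: 2.2
tool_pos: [374.2, -82.4, 230.1]
tcp_rot: [180.0, -0.1, -3.0]
ft_force: [0.1, -0.2, 0.3]
finger_gap: 85.1
grip_force: 0.0
([0.0462, -0.1831, 0.0001], [0.0, -0.002, -0.0])
```

```bash
python3 -m jog '[0.015,-0.05,0,0,0,0,0.03,-0.1,0,0,0,0,0.04,-0.15,0,0,0,0,0.046,-0.183,0,0,0,0,0.046,-0.183,0,0,0,0,0.046,-0.183,0,0,0,0]'
python3 - <<'E'
from h import *
from bench import r
p=r.snapshot("wrist");pickle.dump(p,open("w1.pkl","wb"));cv2.imwrite("pics/w1.png",p["pixels"][:,:,::-1])
W=cloud(p,True);H=hsv(p);m=(H[...,2]<75)&(W[...,2]>38)&(W[...,2]<50)&(W[...,0]>370)&(W[...,0]<560)&(W[...,1]>50)&(W[...,1]<150)
Q=W[m];print(len(Q),np.percentile(Q[:,2],[2,50,98]),rect(Q[:,:2]))
m=(H[...,2]<75)&(W[...,2]>10)&(W[...,2]<60)&(W[...,0]>370)&(W[...,0]<560)&(W[...,1]>50)&(W[...,1]<150)
Q=W[m];print(rect(Q[:,:2]),np.percentile(Q,[1,99],axis=0))
print(r.sense()["joint_pos"])
E
```

```text
time: 2.95
tool_pos: [429.2, 95.8, 229.7]
tcp_rot: [180.0, 0.0, -3.0]
ft_force: [-0.7, -0.3, -0.6]
finger_gap: 85.4
grip_force: 0.0
4759 [39.0503913  43.0855764  45.00741663] (array([457. ,  96.7]), array([ 51.7, 134.2]), 87.5, [[389.0, 74.0], [523.0, 68.0], [525.0, 120.0], [391.0, 126.0]])
(array([457.3,  96.9]), array([ 55.3, 137. ]), 87.9, [[388.0, 72.0], [525.0, 67.0], [527.0, 122.0], [390.0, 127.0]]) [[392.60692915  69.79469362  33.08414977]
 [523.99371249 124.13250787  45.20850487]]
[ 5.86297458e+00 -1.86366376e+01  1.07305259e+02 -2.01689288e-02
  9.13348335e+01  9.88831914e+01]
```

View pics/w1.png

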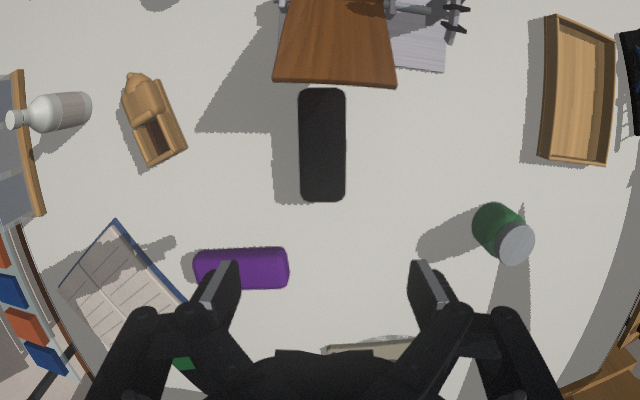

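The wrist view shows the case at about (323,145), just beyond the board's free edge at about (335,83). The clog is at (150,120), with its toe away from the robot, and the tray at (578,90). I'll grasp the case, draw it back, then lift.

```bash
python3 -m jog '[0.018,-0.0025,0.055,0,0,-0.012,0.018,-0.0025,0.11,0,0,-0.012,0.018,-0.0025,0.16,0,0,-0.012,0.018,-0.0025,0.195,0,0,-0.012,0.018,-0.0025,0.2215,0,0,-0.012,0.018,-0.0025,0.2215,0,0,-0.012,0.018,-0.0025,0.2215,0,0,-0.012]' 1 && python3 -m jog '[0,0,0,0,0,0,0,0,0,0,0,0,0,0,0,0,0,0,0,0,0,0,0,0,0,0,0,0,0,0,0,0,0,0,0,0]' -1 50
```

```text
time: 3.88
tool_pos: [448.4, 97.1, 9.5]
tcp_rot: [-180.0, -0.1, -2.4]
ft_force: [0.4, 0.1, 1.1]
finger_gap: 85.5
grip_force: 0.0
time: 4.62
tool_pos: [448.7, 97.8, 10.0]
tcp_rot: [-180.0, -0.1, -2.3]
ft_force: [-3.0, -0.5, 9.5]
finger_gap: 54.3
grip_force: 51.9
```

```bash
python3 -m jog '[0,0,-0.004,0,0,0,-0.03,0,-0.006,0,0,0,-0.06,0,-0.006,0,0,0,-0.065,0,-0.03,0,0,0,-0.065,0,-0.08,0,0,0,-0.065,0,-0.13,0,0,0,-0.065,0.0,-0.18,0,0,0,-0.065,0.0,-0.2,0,0,0]' && python3 -c "
from h import *
print(delta(528,-313,205,-4.4))"
```

```text
time: 5.62
tool_pos: [383.8, 100.6, 212.1]
tcp_rot: [-179.9, -0.3, -2.3]
ft_force: [0.2, -0.8, -2.8]
finger_gap: 54.1
grip_force: 53.6
([0.1606, 0.4075, 0.0075], [-0.001, -0.005, 0.037])
```

```bash
python3 -m jog '[0.01,0.05,0,0,0,0,0.03,0.105,0,0,0,0,0.05,0.16,0,0,0,0.037,0.075,0.215,0,0,0,0.037,0.1,0.27,0,0,0,0.037,0.125,0.325,0,0,0,0.037,0.145,0.375,0,0,0,0.037,0.16,0.407,0,0,0,0.037]' && python3 -m jog '[0,0,0,0,0,0,0,0,0.04,0,0,0]' && python3 -c "
from h import *
print(delta(528,-313,205,-4.4))"
```

```text
time: 6.62
tool_pos: [526.0, -315.1, 207.7]
tcp_rot: [-180.0, 0.0, -4.5]
ft_force: [1.1, 0.4, -1.4]
finger_gap: 54.0
grip_force: 53.7
time: 6.88
tool_pos: [528.2, -314.2, 171.7]
tcp_rot: [179.8, -0.4, -4.4]
ft_force: [0.5, -0.4, -2.5]
finger_gap: 54.0
grip_force: 53.8
([-0.0001, -0.0011, -0.0333], [0.003, -0.006, -0.001])
```

```bash
python3 -m jog '[0,0,0.05,0,0,0,0,0,0.1,0,0,0,0,0,0.135,0,0,0,0,0,0.15,0,0,0,0,0,0.154,0,0,0,0,0,0.154,0,0,0]' && python3 -m jog '[0,0,0,0,0,0,0,0,0,0,0,0,0,0,0,0,0,0,0,0,-0.01,0,0,0,0,0,-0.05,0,0,0,0,0,-0.1,0,0,0,0,0,-0.16,0,0,0,0,0,-0.205,0,0,0]' 1
python3 - <<'E'
from h import *
from bench import r
print(delta(660,-73,220,-6))
p=r.snapshot("wrist");W=cloud(p,True);H=hsv(p)
m=(H[...,2]<75)&(W[...,2]>42)&(W[...,2]<60)&(W[...,1]<-200)&(W[...,0]>400)&(W[...,0]<660)&(W[...,1]>-420)
Q=W[m];print(len(Q),np.percentile(Q[:,2],50),rect(Q[:,:2]))
E
```

```text
time: 7.62
tool_pos: [526.9, -312.9, 15.8]
tcp_rot: [179.9, -0.1, -4.4]
ft_force: [1.1, -0.2, -1.2]
finger_gap: 54.4
grip_force: 57.4
time: 8.62
tool_pos: [526.5, -313.2, 223.3]
tcp_rot: [179.9, -0.2, -4.4]
ft_force: [1.0, 0.7, 0.5]
finger_gap: 85.0
grip_force: 0.0
([0.1145, -0.2498, 0.0032], [0.002, -0.003, 0.027])
5075 49.06769947265968 (array([ 535.6, -312.9]), array([ 52.7, 134.5]), 86.0, [[467.0, -335.0], [601.0, -344.0], [604.0, -291.0], [470.0, -282.0]])
```

```bash
python3 -m jog '[0.01,-0.055,-0.02,0,0,0.01,0.025,-0.11,-0.04,0,0,0.027,0.04,-0.165,-0.045,0,0,0.027,0.055,-0.22,-0.045,0,0,0.027,0.06,-0.26,-0.045,0,0,0.027,0.06,-0.275,-0.045,0,0,0.027,0.06,-0.275,-0.045,0,0,0.027]'
python3 - <<'E'
from h import *
from bench import r
p=r.snapshot("wrist");pickle.dump(p,open("w2.pkl","wb"));cv2.imwrite("pics/w2.png",p["pixels"][:,:,::-1])
W=cloud(p,True);H=hsv(p)
m=(H[...,1]>90)&(W[...,2]>25)&(W[...,0]>500)&(W[...,0]<670)&(W[...,1]>0)&(W[...,1]<150);Q=W[m]
k=np.ones(len(Q),bool)
for i in range(6):
    c=Q[k].mean(0);n=np.linalg.svd(Q[k]-c,full_matrices=False)[2][2];n*=np.sign(n[2]);k=abs((Q-c)@n)<3
print("board",n,c,np.arccos(n[2]),np.degrees(np.arctan2(n[1],n[0])),k.sum(),len(Q),rect(Q[k][:,:2]))
m=(H[...,2]<90)&(W[...,2]>130)&(np.hypot(W[...,0]-660,W[...,1]+72)<30);Q=W[m]
from scipy.optimize import least_squares
f=least_squares(lambda c:np.linalg.norm(Q-c,axis=1)-16,[660,-72,146],loss="soft_l1");print("ball",f.x,len(Q),abs(f.fun).mean())
s=r.sense();print(s["tool_pos"])
E
```

```text
time: 9.55
tool_pos: [607.0, -42.9, 264.5]
tcp_rot: [180.0, -0.0, -5.9]
ft_force: [-0.6, -0.4, 0.4]
finger_gap: 85.5
grip_force: 0.0
board [ 0.6815571  -0.07113863  0.72829885] [578.10112736  73.40471815  81.29905662] 0.7549601520596985 -5.958762988027547 8690 9470 (array([582.2,  75.1]), array([109.1, 109.5]), 84.1, [[522.0, 27.0], [631.0, 15.0], [642.0, 124.0], [533.0, 135.0]])
ball [658.99354352 -72.72529108 145.76893138] 877 0.43767356566852794
[606.86946785 -43.93024427 264.37018854]
```

View pics/w2.png

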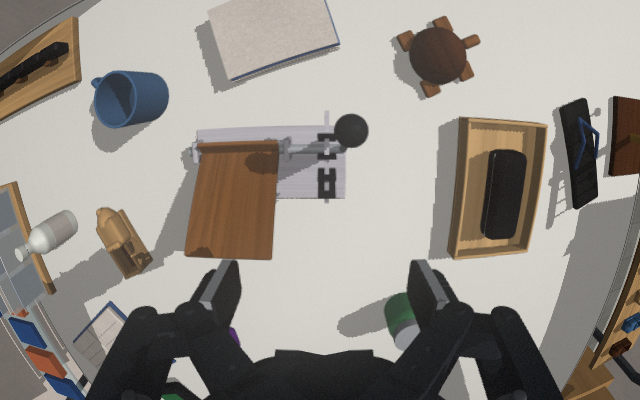

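The w2 view shows the case lying inside the tray at about (506,195) and the ball at (350,130). The board's way is clear. Next is the ball: pinch it and swing the board flat.

```bash
python3 -m jog '[0.04,0.018,0.02,0,0,0,0.055,0.024,0.05,0,0,0,0.055,0.024,0.09,0,0,0,0.055,0.024,0.12,0,0,0,0.055,0.024,0.1335,0,0,0,0.055,0.024,0.1335,0,0,0]' 1 && python3 -m jog '[0,0,0,0,0,0,0,0,0,0,0,0,0,0,0,0,0,0,0,0,0,0,0,0,0,0,0,0,0,0,0,0,0,0,0,0,0,0,0,0,0,0]' -1 40
```

```text
time: 10.35
tool_pos: [658.5, -73.9, 130.1]
tcp_rot: [180.0, 0.1, -6.0]
ft_force: [-0.1, 0.3, -0.3]
finger_gap: 85.8
grip_force: 0.0
time: 11.22
tool_pos: [663.0, -73.4, 136.0]
tcp_rot: [180.0, -0.6, -6.0]
ft_force: [1.6, -0.7, 16.2]
finger_gap: -0.0
grip_force: 8.0
```

The fingers closed above the ball's equator and slid off. I'll rise, check the ball, and grip lower.

```bash
python3 -m jog '[0,0,-0.05,0,0,0,-0.03,0,-0.1,0,0,0,-0.06,-0.02,-0.13,0,0,0,-0.06,-0.02,-0.13,0,0,0,-0.06,-0.02,-0.13,0,0,0,-0.06,-0.02,-0.13,0,0,0]' 1
cat > ball.py <<'E'
from h import *
from bench import r
from scipy.optimize import least_squares
def ball(p,c0):
    W=cloud(p,True);H=hsv(p)
    m=(H[...,2]<90)&(W[...,2]>118)&(np.linalg.norm(W-np.array(c0),axis=2)<35);Q=W[m]
    f=least_squares(lambda c:np.linalg.norm(Q-c,axis=1)-16,c0,loss="soft_l1");return f.x.round(1),len(Q)
def board(p):
    W=cloud(p,True);H=hsv(p)
    m=(H[...,1]>90)&(W[...,2]>15)&(W[...,0]>470)&(W[...,0]<670)&(W[...,1]>0)&(W[...,1]<160);Q=W[m];k=np.ones(len(Q),bool)
    for i in range(6):
        c=Q[k].mean(0);n=np.linalg.svd(Q[k]-c,full_matrices=False)[2][2];n*=np.sign(n[2]);k=abs((Q-c)@n)<3
    return n.round(4),c.round(1),round(float(np.arccos(n[2])),3),k.sum(),rect(Q[k][:,:2])
E
python3 - <<'E'
from ball import *
p=r.snapshot("wrist");b,n=ball(p,[659,-72.7,146]);print(b,n,board(p)[:3]);print(delta(b[0],b[1],b[2]-22.5,-6))
E
```

```text
time: 11.98
tool_pos: [601.2, -47.0, 258.6]
tcp_rot: [180.0, 0.2, -6.0]
ft_force: [-0.3, 0.1, -0.6]
finger_gap: 85.2
grip_force: 0.0
[662.8 -73.  144.6] 919 (array([ 0.7035, -0.0735,  0.7068]), array([579.7,  73.3,  83.4]), 0.786)
([0.0644, 0.0194, 0.1363], [-0.0, 0.003, 0.0])
```

```bash
python3 -m jog '[0.045,0.014,0.02,0,0,0,0.064,0.0194,0.05,0,0,0,0.064,0.0194,0.09,0,0,0,0.064,0.0194,0.12,0,0,0,0.064,0.0194,0.136,0,0,0,0.064,0.0194,0.136,0,0,0]' 1 && python3 -m jog '[0,0,0,0,0,0,0,0,0,0,0,0,0,0,0,0,0,0,0,0,0,0,0,0,0,0,0,0,0,0,0,0,0,0,0,0,0,0,0,0,0,0]' -1 40
```

```text
time: 12.78
tool_pos: [662.2, -72.6, 122.7]
tcp_rot: [-180.0, 0.2, -6.0]
ft_force: [-0.1, -0.2, -1.0]
finger_gap: 85.7
grip_force: 0.0
time: 13.65
tool_pos: [663.9, -73.5, 126.1]
tcp_rot: [179.9, -0.1, -6.0]
ft_force: [-1.5, -2.5, 6.6]
finger_gap: 24.9
grip_force: 37.2
```

```bash
python3 -m jog '[0,0,0,0,0,0,0,0,0,0,0,0,0.001,0,0.006,0,0,0,0.001,0,0.006,0,0,0]' 0.3 && python3 -m jog '[0,0,0,0,0,0,0,0,0,0,0,0,0,0,0,0,0,0,0,0,0,0,0,0,0,0,0,0,0,0,0,0,0,0,0,0]' -1 40
```

```text
time: 14.15
tool_pos: [663.6, -72.4, 117.3]
tcp_rot: [-180.0, 0.1, -6.0]
ft_force: [0.3, 0.1, 0.4]
finger_gap: 55.9
grip_force: 0.0
time: 14.9
tool_pos: [664.2, -73.5, 119.0]
tcp_rot: [179.9, -0.0, -6.0]
ft_force: [-1.2, -4.4, 2.1]
finger_gap: 29.0
grip_force: 39.4
```

```bash
python3 -m jog '[-0.009,0,-0.0028,0,0,0,-0.018,0,-0.0049,0,0,0,-0.031,0,-0.0067,0,0,0,-0.0425,0,-0.0072,0,0,0,-0.0555,0,-0.0066,0,0,0,-0.068,0,-0.0046,0,0,0,-0.068,0,-0.0046,0,0,0]'
```

```text
time: 15.78
tool_pos: [597.2, -66.6, 125.2]
tcp_rot: [179.9, -0.2, -6.0]
ft_force: [-4.5, -4.9, 8.4]
finger_gap: 29.1
grip_force: 41.8
```

```bash
python3 -m jog '[-0.0065,0,0.0014,0,0,0,-0.0126,0,0.0032,0,0,0,-0.0224,0,0.0067,0,0,0,-0.0319,0,0.0105,0,0,0,-0.034,0,0.0115,0,0,0,-0.036,0,0.0120,0,0,0,-0.036,0,0.0120,0,0,0]'
```

```text
time: 16.65
tool_pos: [560.9, -61.7, 111.1]
tcp_rot: [-180.0, 0.0, -6.0]
ft_force: [0.7, 0.1, 0.6]
finger_gap: -0.0
grip_force: 0.0
```

```bash
python3 -m jog '[-0.02,0,0,0,0,0,-0.02,0,-0.05,0,0,0,-0.01,0,-0.1,0,0,0,0,-0.02,-0.14,0,0,0,0,-0.02,-0.14,0,0,0]' 1
python3 - <<'E'
from ball import *
p=r.snapshot("wrist");cv2.imwrite("pics/w3.png",p["pixels"][:,:,::-1])
for q0 in(0,.2,.4):
    x=75+130*np.sin(q0-.46);print(ball(p,[546.8+.9946*x,-61-.1037*x,22+130*np.cos(q0-.46)]))
print(board(p));print(r.sense()["tool_pos"])
E
```

```text
time: 17.27
tool_pos: [565.9, -41.4, 256.0]
tcp_rot: [-180.0, -0.5, -5.9]
ft_force: [0.0, 1.0, 0.2]
finger_gap: 85.3
grip_force: 0.0
(array([595.6, -66.2, 149. ]), 169)
(array([595.1, -66.1, 148.8]), 920)
(array([595.1, -66.1, 148.8]), 920)
(array([ 0.2515, -0.0268,  0.9675]), array([561.6,  75.3,  45.1]), 0.256, np.int64(8467), (array([561.6,  77.7]), array([108.6, 139.5]), 84.0, [[487.0, 31.0], [625.0, 16.0], [637.0, 124.0], [498.0, 139.0]]))
[564.37976119 -41.72672195 253.19389689]
```

View pics/w3.png

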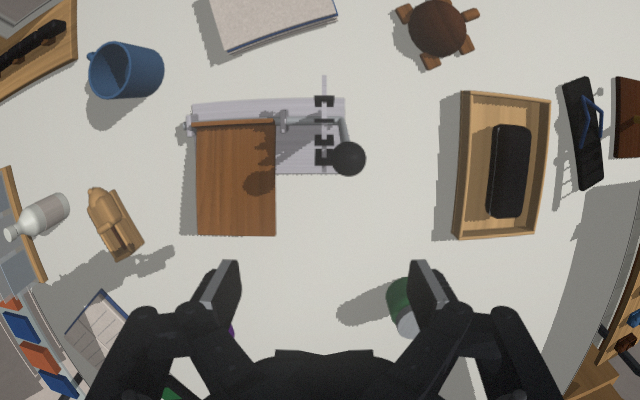

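The board is still at about 15°, because the pinch slipped. Pushing the ball with shut fingers should be steadier, so I'll go to its +x side and push it flat.

```bash
python3 -m jog '[0.04,0.012,0,0,0,0,0.0775,0.023,0,0,0,0,0.0775,0.023,0.02,0,0,0,0.0775,0.023,0.06,0,0,0,0.0775,0.023,0.11,0,0,0,0.0775,0.023,0.134,0,0,0,0.0775,0.023,0.134,0,0,0]' -1 && python3 -m jog '[-0.01,0,0,0,0,0,-0.02,0,0,0,0,0,-0.028,0,0,0,0,0,-0.036,0,0,0,0,0,-0.043,0,0,0,0,0,-0.043,0,0,0,0,0]'
```

```text
time: 18.2
tool_pos: [633.6, -72.2, 112.3]
tcp_rot: [-180.0, 0.5, -6.0]
ft_force: [0.0, -0.5, 0.2]
finger_gap: 0.1
grip_force: 0.0
time: 18.95
tool_pos: [594.3, -68.4, 117.6]
tcp_rot: [-180.0, 0.0, -6.0]
ft_force: [0.2, -0.6, -0.0]
finger_gap: 0.3
grip_force: 0.0
```

```bash
python3 -m jog '[-0.003,0,0,0,0,0,-0.006,0,0,0,0,0,-0.009,0,0,0,0,0,-0.009,0,0,0,0,0]'
python3 - <<'E'
from ball import *
p=r.snapshot("wrist");
print(ball(p,[566,-63,140]),ball(p,[590,-66,148]),board(p)[:3])
cv2.imwrite("pics/w4.png",p["pixels"][:,:,::-1])
E
```

```text
time: 19.45
tool_pos: [587.5, -67.9, 118.3]
tcp_rot: [180.0, -0.2, -6.0]
ft_force: [7.6, -0.9, -0.4]
finger_gap: 0.2
grip_force: 3.4
(array([604.8, -69.7, 161.9]), 173) (array([584.9, -67.4, 164.8]), 1393) (array([ 1.0e-04, -1.2e-03,  1.0e+00]), array([562. ,  73.2,  25.6]), 0.001)
```

The board is flat (tilt 0.001, top face at z 25.6). Next, the clog.

```bash
python3 -m jog '[0.008,0,0,0,0,0,0.01,0,-0.05,0,0,0,0.005,0,-0.1,0,0,0,-0.04,-0.02,-0.13,0,0,0,-0.08,-0.06,-0.13,0,0,0]' 1 && python3 -c "
from h import *
print(delta(445,298,240,20))"
```

```text
time: 20.12
tool_pos: [513.0, 0.1, 250.5]
tcp_rot: [180.0, -0.2, -6.1]
ft_force: [0.1, 0.4, 0.3]
finger_gap: 85.5
grip_force: 0.0
([-0.0994, -0.289, 0.0101], [0.001, -0.004, -0.456])
```

```bash
python3 -m jog '[-0.02,-0.05,0,0,0,-0.1,-0.04,-0.1,0,0,0,-0.25,-0.06,-0.15,0,0,0,-0.4,-0.08,-0.21,0,0,0,-0.456,-0.095,-0.26,0,0,0,-0.456,-0.1,-0.289,0,0,0,-0.456,-0.1,-0.289,0,0,0,-0.456]'
python3 - <<'E'
from h import *
from bench import r
p=r.snapshot("wrist");pickle.dump(p,open("w5.pkl","wb"));cv2.imwrite("pics/w5.png",p["pixels"][:,:,::-1])
print(r.sense()["tool_pos"])
W=cloud(p,True);H=hsv(p)
m=(H[...,1]>70)&(W[...,2]>8)&(W[...,0]>420)&(W[...,0]<610)&(W[...,1]>260)&(W[...,1]<385);Q=W[m]
print(len(Q),np.percentile(Q[:,2],[2,50,90,98]),rect(Q[:,:2]))
for lo,hi in((8,20),(20,35),(35,60)):
    q=Q[(Q[:,2]>lo)&(Q[:,2]<hi)];print(lo,len(q),rect(q[:,:2]))
E
```

```text
time: 21.0
tool_pos: [442.1, 300.0, 246.6]
tcp_rot: [-180.0, 0.1, 20.3]
ft_force: [-0.8, 0.4, 0.2]
finger_gap: 85.6
grip_force: 0.0
[442.52715989 298.67448638 246.69329672]
3650 [ 14.6217347   43.89570848  49.85412881 366.59704441] (array([501.6, 344.8]), array([135.9, 110.9]), 27.0, [[416.0, 363.0], [466.0, 264.0], [587.0, 326.0], [537.0, 425.0]])
8 682 (array([487.4, 312.4]), array([50.4, 47.3]), 18.9, [[456.0, 327.0], [471.0, 282.0], [519.0, 298.0], [504.0, 343.0]])
20 138 (array([519.3, 324.8]), array([119.4,  43.8]), 21.0, [[456.0, 324.0], [471.0, 283.0], [583.0, 326.0], [567.0, 367.0]])
35 2677 (array([518.1, 322.9]), array([128.2,  49. ]), 18.7, [[450.0, 326.0], [465.0, 279.0], [587.0, 320.0], [571.0, 367.0]])
```

View pics/w5.png

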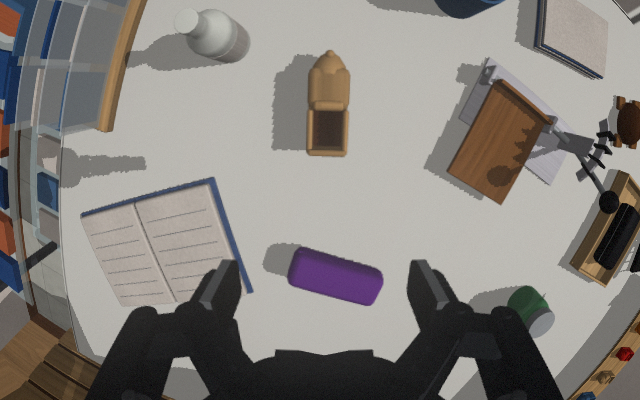

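The w5 view shows the clog at about (329,103), standing upright with its toe away from the robot, nearly in line with the tool. The board lies flat at (510,140).

```bash
python3 -m jog '[0.05,0.002,0.02,0,0,0.022,0.094,0.004,0.05,0,0,0.022,0.094,0.004,0.11,0,0,0.022,0.094,0.004,0.17,0,0,0.022,0.094,0.004,0.22,0,0,0.022,0.094,0.004,0.242,0,0,0.022,0.094,0.004,0.242,0,0,0.022,0.094,0.004,0.242,0,0,0.022]' 1 && python3 -m jog '[0,0,0,0,0,0,0,0,0,0,0,0,0,0,0,0,0,0,0,0,0,0,0,0,0,0,0,0,0,0,0,0,0,0,0,0]' -1 40
```

```text
time: 22.05
tool_pos: [534.9, 327.5, 8.2]
tcp_rot: [-180.0, -0.2, 18.9]
ft_force: [0.9, 0.8, 0.9]
finger_gap: 85.3
grip_force: 0.0
time: 22.8
tool_pos: [533.9, 327.5, 7.2]
tcp_rot: [-180.0, -0.2, 18.9]
ft_force: [-0.6, -0.7, 6.3]
finger_gap: 49.1
grip_force: 42.1
```

```bash
python3 -m jog '[0,0,-0.03,0,0,0,0,0,-0.08,0,0,0,0,0,-0.13,0,0,0,0,0,-0.15,0,0,0,0,0,-0.15,0,0,0]' && python3 -c "
from h import *
print(delta(577.2,76.5,158,-5.95))"
```

```text
time: 23.42
tool_pos: [533.7, 327.4, 156.8]
tcp_rot: [-180.0, -0.2, 18.9]
ft_force: [-1.6, -0.2, -2.3]
finger_gap: 48.9
grip_force: 42.1
([-0.0401, 0.2515, -0.0014], [-0.001, -0.003, 0.434])
```

```bash
python3 -m jog '[-0.008,0.04,0,0,0,0.05,-0.016,0.09,0,0,0,0.15,-0.024,0.14,0,0,0,0.25,-0.032,0.19,0,0,0,0.35,-0.038,0.23,0,0,0,0.434,-0.04,0.2515,0,0,0,0.434,-0.04,0.2515,0,0,0,0.434,-0.04,0.2515,0,0,0,0.434]'
python3 - <<'E'
from h import *
from bench import r
print(delta(577.2,76.5,158,-5.95))
p=r.snapshot("wrist");W=cloud(p,True);H=hsv(p)
m=(H[...,1]>70)&(W[...,2]>165)&(W[...,2]<210)&(W[...,0]>470)&(W[...,0]<670)&(W[...,1]>30)&(W[...,1]<125);Q=W[m]
print(len(Q),rect(Q[:,:2]),np.percentile(Q[:,2],[2,50,95]))
cv2.imwrite("pics/w6.png",p["pixels"][:,:,::-1])
E
```

```text
time: 24.42
tool_pos: [575.7, 77.0, 154.2]
tcp_rot: [-180.0, 0.1, -5.9]
ft_force: [-0.2, 0.6, -1.1]
finger_gap: 48.9
grip_force: 42.2
([0.0015, 0.0003, -0.0038], [-0.0, 0.002, 0.001])
13730 (array([562.9,  78.5]), array([ 50.1, 123.6]), 84.0, [[499.0, 60.0], [622.0, 47.0], [627.0, 97.0], [504.0, 110.0]]) [169.40063808 190.99991531 197.7938349 ]
```

View pics/w6.png

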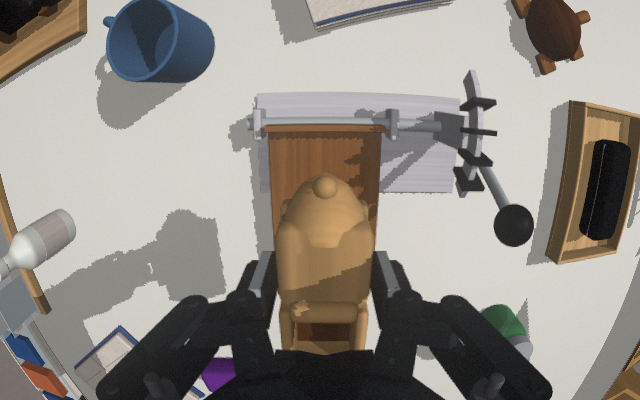

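The clog is held upright and in line over the board, at about (325,255) in the picture, with its toe towards the lip.

```bash
python3 -m jog '[-0.002,0,0.03,0,0,0,-0.002,0,0.07,0,0,0,-0.002,0,0.1,0,0,0,-0.002,0,0.115,0,0,0,-0.002,0,0.12,0,0,0,-0.002,0,0.12,0,0,0]'
```

```text
time: 25.22
tool_pos: [575.1, 76.6, 36.2]
tcp_rot: [-180.0, -0.1, -5.9]
ft_force: [0.2, 0.1, -1.1]
finger_gap: 49.0
grip_force: 42.1
```

```bash
python3 -m jog '[0,0,0.002,0,0,0,0,0,0.003,0,0,0,0,0,0.003,0,0,0]'
```

```text
time: 25.6
tool_pos: [575.1, 76.2, 33.1]
tcp_rot: [-180.0, -0.1, -6.0]
ft_force: [-0.2, -0.8, 2.2]
finger_gap: 49.0
grip_force: 42.5
```

Contact is felt, so I'll release, rise and check.

```bash
python3 -m jog '[0,0,0,0,0,0,0,0,0,0,0,0,0,0,0,0,0,0,0,0,-0.02,0,0,0,0,0,-0.06,0,0,0,0,0,-0.12,0,0,0,-0.02,0.03,-0.18,0,0,0,-0.05,0.06,-0.21,0,0,0]' 1
python3 - <<'E'
from ball import *
p=r.snapshot("wrist");W=cloud(p,True);H=hsv(p)
S=np.stack([(W[...,0]-561.3)*.9946-(W[...,1]-78.2)*.1037,(W[...,0]-561.3)*.1037+(W[...,1]-78.2)*.9946,W[...,2]],-1)
m=(H[...,1]>70)&(S[...,2]>60)&(S[...,2]<90)&(abs(S[...,0])<90)&(abs(S[...,1])<60);Q=S[m]
print("clog in stand",len(Q),rect(Q[:,:2]),np.percentile(Q[:,2],[2,50,98]))
m=(H[...,1]>70)&(abs(S[...,2]-26)<4)&(abs(S[...,0])<90)&(abs(S[...,1])<70);Q=S[m];print("board",rect(Q[:,:2]),np.median(Q[:,2]))
print(ball(p,[564,-63,138.5]));print(r.sense()["tool_pos"])
cv2.imwrite("pics/w7.png",p["pixels"][:,:,::-1])
print(delta(546.8+.9946*-30-.2,-61+3.1-2,240,-6))
E
```

```text
time: 26.6
tool_pos: [519.2, 21.4, 247.3]
tcp_rot: [-180.0, -0.3, -5.9]
ft_force: [0.5, -1.4, 0.5]
finger_gap: 85.3
grip_force: 0.0
clog in stand 3138 (array([-2.2, -0.1]), array([ 50.6, 128.6]), 89.9, [[-66.0, -25.0], [62.0, -26.0], [62.0, 25.0], [-66.0, 25.0]]) [61.34797723 70.50535473 77.59460052]
board (array([-2.4, -1. ]), array([144.6, 107.7]), 1.3, [[-76.0, 51.0], [-73.0, -57.0], [71.0, -53.0], [69.0, 54.0]]) 25.55981348065894
(array([564. , -62.8, 137.9]), 654)
[517.69299798  18.27242307 252.48457477]
([0.0071, 0.0778, 0.0127], [0.002, -0.01, 0.0])
```

View pics/w7.png

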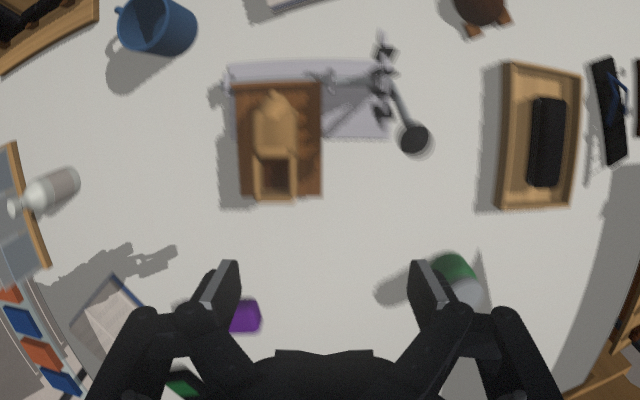

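The clog stands centred on the board at (275,145), its toe to the lip, and the lever is flat. Now I'll push the ball up from its -x side, gently.

```bash
python3 -m jog '[0.005,0.045,0,0,0,0,0.009,0.079,0,0,0,0,0.009,0.079,0,0,0,0,0.009,0.079,0.05,0,0,0,0.009,0.079,0.1,0,0,0,0.009,0.079,0.1355,0,0,0,0.009,0.079,0.1355,0,0,0,0.009,0.079,0.1355,0,0,0]' -1
```

```text
time: 27.65
tool_pos: [520.4, -57.5, 109.0]
tcp_rot: [180.0, -0.1, -5.9]
ft_force: [0.2, 0.2, 0.8]
finger_gap: 0.3
grip_force: 0.0
```

```bash
python3 -m jog '[0,0.003,-0.008,0,0,0,0.01,0.003,-0.008,0,0,0,0.016,0.003,-0.008,0,0,0,0.021,0.003,-0.009,0,0,0,0.026,0.003,-0.011,0,0,0,0.031,0.003,-0.013,0,0,0,0.036,0.003,-0.015,0,0,0,0.041,0.003,-0.016,0,0,0]' && python3 -m jog '[0.005,0,-0.001,0,0,0,0.010,0,-0.002,0,0,0,0.015,0,-0.003,0,0,0,0.02,0,-0.004,0,0,0,0.025,0,-0.005,0,0,0,0.03,0,-0.005,0,0,0,0.035,0,-0.005,0,0,0,0.035,0,-0.005,0,0,0]'
python3 - <<'E'
from ball import *
p=r.snapshot("wrist");cv2.imwrite("pics/w8.png",p["pixels"][:,:,::-1])
print(board(p)[:4])
p=r.snapshot("scene");cv2.imwrite("pics/s8.png",p["pixels"][:,:,::-1]);pickle.dump(p,open("s8.pkl","wb"))
E
```

```text
time: 28.65
tool_pos: [559.4, -65.2, 124.5]
tcp_rot: [180.0, 0.1, -6.0]
ft_force: [-10.1, 0.8, 14.5]
finger_gap: -0.2
grip_force: 7.2
time: 29.65
tool_pos: [594.7, -68.6, 128.1]
tcp_rot: [-180.0, 0.0, -6.0]
ft_force: [-1.8, 0.1, 2.3]
finger_gap: 0.1
grip_force: 1.3
(array([ 0.3586, -0.5674,  0.7413]), array([571.8,  47.4,  68.4]), 0.736, np.int64(2836))
```

View pics/w8.png

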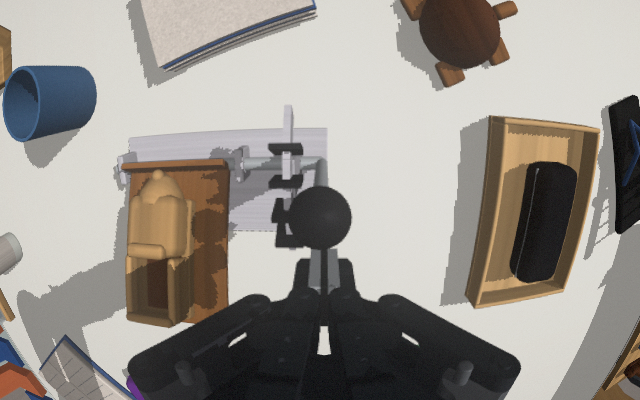

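The w8 view shows the clog still standing on the tilted board at (160,250), with the ball at (320,217) against the fingers. Estimated tilt is about 0.44, so I'll push a bit more, then back off and measure.

```bash
python3 -m jog '[0.003,0,0,0,0,0,0.006,0,0,0,0,0,0.009,0,0,0,0,0,0.009,0,0,0,0,0,-0.015,0,0,0,0,0,-0.03,0,0,0,0,0,-0.04,0,-0.05,0,0,0,-0.05,0,-0.1,0,0,0]' && python3 -m jog '[-0.02,-0.04,-0.03,0,0,0,-0.02,-0.06,-0.03,0,0,0,-0.02,-0.06,-0.03,0,0,0]'
cat > q.py <<'E'
from ball import *
p=r.snapshot("wrist");W=cloud(p,True);H=hsv(p)
b,n=ball(p,[630,-69,152]);S=np.array([(b[0]-561.3)*.9946-(b[1]-78.2)*.1037,(b[0]-561.3)*.1037+(b[1]-78.2)*.9946,b[2]])
print("ball",b,n,S,"q",.46+np.arctan2(S[0]-75,S[2]-22))
S=np.stack([(W[...,0]-561.3)*.9946-(W[...,1]-78.2)*.1037,(W[...,0]-561.3)*.1037+(W[...,1]-78.2)*.9946,W[...,2]],-1)
m=(H[...,1]>90)&(S[...,2]>20)&(S[...,0]>-75)&(S[...,0]<62)&(abs(S[...,1]))<52
m=(H[...,1]>90)&(S[...,2]>20)&(S[...,0]>-75)&(S[...,0]<60)&(abs(S[...,1])<52)&(abs(S[...,1])>32);Q=S[m]
k=np.ones(len(Q),bool)
for i in range(10):
    c=np.median(Q[k],0) if i<3 else Q[k].mean(0);c=Q[k].mean(0);nn=np.linalg.svd(Q[k]-c,full_matrices=False)[2][2];nn*=np.sign(nn[2]);k=abs((Q-c)@nn)<(8 if i<4 else 3)
print("board",nn,"q",np.arctan2(nn[0],nn[2]),k.sum(),len(Q))
q=np.arctan2(nn[0],nn[2]);V=S-[75,0,22];B=np.stack([V[...,0]*np.cos(q)-V[...,2]*np.sin(q)+75,S[...,1],V[...,0]*np.sin(q)+V[...,2]*np.cos(q)-4],-1)
m=(H[...,1]>60)&(B[...,2]>35)&(B[...,2]<60)&(abs(B[...,0])<90)&(abs(B[...,1])<60);Q=B[m];print("clog in board",rect(Q[:,:2]),np.percentile(Q[:,2],[2,50,98]))
s=r.sense();print(s["tool_pos"],s["time"]);cv2.imwrite("pics/w9_%d.png"%(s["time"]*10),p["pixels"][:,:,::-1])
E
python3 q.py
```

```text
time: 30.75
tool_pos: [543.9, -63.4, 227.8]
tcp_rot: [-180.0, 0.1, -6.0]
ft_force: [1.4, 0.0, 0.8]
finger_gap: -0.1
grip_force: 0.0
time: 31.12
tool_pos: [531.5, -0.7, 258.1]
tcp_rot: [-180.0, -0.1, -5.9]
ft_force: [-0.3, -0.5, -0.5]
finger_gap: 0.1
grip_force: 0.0
ball [630.3 -69.7 151.1] 942 [  83.96463 -139.94604  151.1    ] q 0.5293281401245686Traceback (most recent call last):
  File "q.py", line 6, in <module>
    m=(H[...,1]>90)&(S[...,2]>20)&(S[...,0]>-75)&(S[...,0]<62)&(abs(S[...,1]))<52
      ~~~~~~~~~~~~~~~~~~~~~~~~~~~~~~~~~~~~~~~~~~~~~~~~~~~~~~~~^^~~~~~~~~~~~~~~
TypeError: ufunc 'bitwise_and' not supported for the input types, and the inputs could not be safely coerced to any supported types according to the casting rule ''safe''
```

```bash
sed -i 6d q.py; python3 q.py; ls pics | grep w9
```

```text
ball [630.2 -69.7 151.1] 957 [  83.86517 -139.95641  151.1    ] q 0.5285613858837924
board [5.03776922e-01 4.02252982e-05 8.63833787e-01] q 0.5279655083009477 2831 2869
clog in board (array([-1.6, -0.2]), array([ 50.6, 127.6]), 89.2, [[-66.0, -25.0], [62.0, -26.0], [62.0, 24.0], [-65.0, 26.0]]) [35.94391542 44.57259663 51.71652317]
[531.00394423  -2.03241441 257.10072902] 31.225
w9_312.png
```

Run:
```python
from bench import r
import cv2
p=r.snapshot("scene");a=p["pixels"][100:310,190:470,::-1];cv2.imwrite("pics/fin.png",cv2.resize(a,(800,600)))
```

```text
(no output)
```

View pics/fin.png

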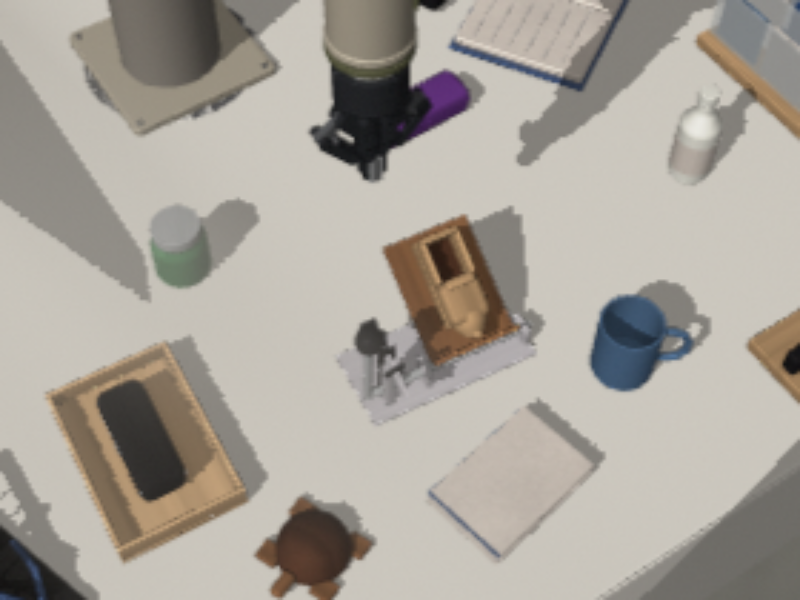

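The final view shows the case in the tray at (142,440) and the clog standing on the tilted board at (455,275). The other goods are where they were, and the robot is clear.

```bash
python3 -c "
from bench import r
print(r.hand_in())"
```

```text
the job is handed in; nothing more can be done
None
```

I handed the job in at about 31 s: the case is in the tray, the board was laid flat before the clog went on, and the clog now stands on the board with the lever at about 30.3° (0.528 rad against the 0.524 mark). The other goods look unmoved in the final picture. On the way, one slipped pinch nudged the lever up by about 2° before it was laid flat.

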